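Close up the tub sealer on the dried-fruit stall

TASK

The tub sealer's hood was left ajar after cleaning. Put the machine back in service: shut the hood, hold its slotted quarter-turn stud pressed down while turning it clockwise until it springs back up into its catch, and draw the tub tray out to its stop, ready for the next tub. Leave the filled tub, the garlic and the scoop standing where they are.

Things in the scene. Friction and masses are not known exactly. Their poses are not given: they have to be found in the camera images.
- sealer: stainless tabletop tub sealer, bolted down; base 270 mm deep, 260 mm wide, seal head on top 200 mm deep up to 177 mm high. Origin on the table below its middle; its x axis points to its back (the side with the film roll), so its front, where the tray comes out, looks along its -x; its y axis runs along its width. Head front face 50 mm ahead of the origin (x = -0.05), base front at x = -0.12; film roll to x = +0.255, 185 mm high.
- hood (a joint): hinge of the head's hood, rad: 0 shut flat on the head, larger is further open (1.2 at most). Stiff hinge: the hood stays where it is left; pressing down on its top near the front edge with about 3 to 8 N shuts it.
- hood_edge (a point): point on the hood's top face, on its middle line, 11 mm behind its front edge and 190 mm from the hinge line. The hood is a flat sheet pan 206 x 256 mm; the hinge runs along the sealer's y at sealer x = +0.145, 177 mm above the table. The point's x axis lies in the hood and points to the hinge, z is square to the hood, away from the machine. With the hood shut it is 183 mm above the table.
- stud_wing (a point): middle of the wing grip of the quarter-turn stud, which stands on the hood's middle line 160 mm from the hinge (30 mm behind hood_edge). The wing is a steel bar 60 mm long (point x axis), 14 mm thick (point y), 26 mm tall (13 mm either side of the point along z), with a screwdriver slot along its top; under it is a round flange 50 mm in diameter whose top is 13 mm below the point. Hood shut and stud up, the point is 215 mm above the table. Its x axis turns with the stud.
- stud_press (a joint): how far the stud is pressed down, m: 0 up (sprung), 0.012 bottomed. Spring 6 N at 0, about 10 N at the bottom. With the hood shut it is free to turn only while pressed at least 0.008; wrenching it round unpressed would break it. Released at the end of its turn it springs back up to about 0.003, caught; elsewhere in the turn it is held down at about 0.007 and is not caught.
- stud_turn (a joint): turn of the stud, rad, clockwise seen from above: about 0 loose (wing along the sealer's x), 1.57 caught (wing along the sealer's y; end stop at 1.63). While loose, with the hood open, it must stay near 0 or the hood will not go down. Stays where it is left when let go part-way, so it may be re-gripped.
- tray (a joint): travel of the tub tray, m: 0 fully in, 0.15 at its stop, out along the sealer's -x; slides with about 3 N of drag and stays where left.
- tray_knob (a point): centre of the tray's upright black pull knob, a cylinder 28 mm in diameter and 38 mm tall, centre 115 mm above the table and 95 mm ahead of the head's front face when the tray is in; z up. The pull lip below it has its top at 84 mm.
- tub_mid (a point): middle of the filled clear tub, 100 mm across the rim and 57 mm tall, standing loose beside the sealer; z up. Leave alone.
- garlic_mid (a point): middle of the big garlic bulb, 82 mm across, 60 mm tall with a stalk to 110 mm; z up. Leave alone.
- scoop_mid (a point): middle of the loose steel scoop, 215 mm long, 66 mm wide, 42 mm tall, lying on the table; its pan reaches 98 mm along -x, the handle 115 mm along +x; z up. Leave alone.
There are look-alikes about, which are no part of the job. Of the things that look like the part that bears tub_mid, the largest one is meant.

How it is judged:
On the way, in this order (a step that is already met when the one before it is completed fails the run):
1. the hood is shut (value of joint hood below 0.03 rad), for 0.1 s.
2. the stud has been turned and has sprung up into its catch (value of joint hood below 0.03 rad and value of joint stud_turn above 1.35 rad and value of joint stud_press below 0.0052 m), for 0.2 s.
At the end, for the whole second after the job is handed in: the hood is shut (within 0.03 rad), the stud is turned home (over 1.35 rad) and has sprung up into its catch (pressed less than 5.2 mm), the tray is out to its stop (within 7 mm), and the tub, garlic and scoop stand within 30 mm of where they were, not tipped (all of step 2 and value of joint tray above 0.143 m and distance of each of tub_mid, garlic_mid, scoop_mid from where it was at the start of the episode below 0.03 m and angle between each of tub_mid, garlic_mid, scoop_mid's own z axis and vertical below 0.2 rad); the robot touches nothing.
It fails at once if the stud was forced round without being pressed down (value of joint hood below 0.03 rad and value of joint stud_turn between 0.28 and 1.3 rad and value of joint stud_press below 0.005 m).
It fails at once if the tub, garlic or scoop was pushed away (distance of any of tub_mid, garlic_mid, scoop_mid from where it was at the start of the episode above 0.03 m).
It also fails if it takes over 72 s, if anything falls off the work surface, if the arm or the gripper's body presses on something with over 40 N, if the wrist force passes 120 N, or if a joint passes its speed limit or range.

ROBOT

A 6-joint arm with a two-finger parallel gripper is mounted at the origin on the work surface. World frame = base frame: x ahead of the robot, y to its left, z up, the work surface at z = 0. Lengths are in m, angles in rad, forces in N, time in s.
With the tool pointing down it reaches from about 0.375 to 0.975 m from the base axis. Payload 3.8 kg.
Tool frame: the origin (TCP) lies at the very end of the fingers, on their centre line; the grasp point (between the pads) lies manip.grip_depth behind it (manip.grip_depth is the distance from the TCP to the grasp point, in m); y points along the fingers, x is the direction in which the jaws open and shut, and the axes are right-handed (so a half turn about y gives the same grasp; the last joint's range is limited). The gripper opens to 88 mm and grips with 3 to 60 N. Pads are 18 mm wide; open, the fingers measure 123 mm over their backs; the gripper's body (75 mm by 187 mm) begins 45 mm behind the grasp point.
Start: joints at [1.219, 0.264, 1.604, -0, 1.274, -0.037], TCP at [0.209, 0.642, 0.239] pointing down, gripper open.
Joint ranges: [-2.63, 2.63], [-0.94, 2.18], [0.31, 2.57], [-1.31, 4.45], [0, 2.66], [-2.55, 2.55]. Speed limits (rad/s): [2.57, 2.57, 3.14, 3.14, 3.14, 3.14].

INTERFACE

Orientations are given as a unit quaternion [x, y, z, w].
In Python, from plant import manip gives the robot as it stands.
- The arm moves only by the shell command python3 -m crank 'ROWS' [OPENING] [FORCE]. ROWS is JSON, a list of rows, each a list of 2 entries, a list of its own where there are three numbers: the shift along the tool's x, y, z in mm, then the turn, a rotation vector about the tool's x, y, z in rad. A call has 1 to 10 rows; each row is the pose to reach, as a shift and turn from the pose commanded when the call began, along the tool's axes at that moment; what a row does not reach only later rows make up. A row lasts 1/8 s, in which the tool goes at most 62.5 mm and 10.7 degrees, less where a joint would pass 70% of its speed; a pose out of reach is approached as far as the arm can. A call with a gripper value outside its range is refused whole. OPENING is the finger opening in mm, from 0 to 88.1, set as the call begins (- or left out, the last holds). The fingers move at their own pace and stop on an object; FORCE is the grip in N (left out, the last holds). Time passes only in rows, so rows that repeat a pose let the fingers close. It gives the time, the measured TCP pose, the force and the opening at its end, in the units of the state.
- manip.state(): the state, without advancing time (a new reading comes with each control period).
- manip.get_image(name): name is "side" or "top"; returns the picture (400x640x3 uint8, blue, green, red); there is no depth.
- manip.get_calibration(name): a dict with "mtx" (3x3 intrinsics, pixels), "cam_to_world" (4x4, takes a point from camera to world coordinates). Camera axes: x right, y down, z forward; pixel columns grow to the right and rows downward; lengths in m; the calibration is good to about 2 mm. A picture is of the moment at which its call begins. get_calibration takes no time and is no camera call.
- manip.hand_in(): hands the job in, once; it reports no verdict.
The state is a dict: "time_s": time; "joint_positions": joint angles; "joint_velocities": joint speeds; "tau": joint torques, N m; "tool_pos": TCP position; "tcp_rot": TCP orientation; "contact_force": force on the tool from outside, world axes, zero at the start; "moment": the same for the moment, N m; "gripper_width": finger opening in m.
Only numpy, scipy, OpenCV 4.12 (cv2) and the standard library are available. Lean on these libraries where they do the work, as an engineer would, in place of code of your own. Each camera call takes 0.05 s, during which the arm holds its last target. There are 200 camera calls.

## Working session

There is one attempt and no reset: what is moved stays moved. The work goes in short steps, Python scripts to look and compute and a shell command to move; the robot and the scene stay as the last step left them, time stands still between calls to the robot, and variables do not carry over. Pictures are saved under pics/ and viewed, about 8 in all and at most 12, crops included, and the job is handed in when it is done.

```bash
ls; mkdir -p pics; python3 - <<'E'
from plant import manip
import cv2,numpy as np
for n in("side","top"):
    cv2.imwrite(f"pics/{n}0.png",manip.get_image(n)); c=manip.get_calibration(n); print(n,np.round(c["mtx"],1).tolist(),np.round(c["cam_to_world"],3).tolist())
print(manip.state(),manip.grip_depth)
E
```

```text
pics
side [[392.3, 0.0, 315.9], [0.0, 392.3, 200.7], [0.0, 0.0, 1.0]] [[0.998, 0.03, -0.048, 0.732], [0.054, -0.742, 0.668, -0.749], [-0.015, -0.67, -0.742, 0.944], [0.0, 0.0, 0.0, 1.0]]
top [[377.9, 0.0, 320.0], [0.0, 377.9, 207.1], [0.0, 0.0, 1.0]] [[-0.08, -0.972, 0.223, 0.421], [-0.997, 0.078, -0.015, -0.039], [-0.003, -0.223, -0.975, 1.17], [0.0, 0.0, 0.0, 1.0]]
{'time_s': 0.1, 'joint_positions': array([ 1.21904156e+00,  2.64676641e-01,  1.60518516e+00, -2.85215110e-05,
        1.27370166e+00, -3.68836739e-02]), 'joint_velocities': array([ 0.0022855 , -0.00220235, -0.00261858,  0.00062112,  0.00272659,
        0.00163514]), 'tau': array([-3.83863710e-05, -5.03621542e+01, -3.58073509e+01,  7.30201090e-02,
        2.33348657e-02, -5.18036336e-05]), 'tool_pos': array([0.20883036, 0.64123375, 0.23754153]), 'tcp_rot': array([ 0.57260357,  0.41485231, -0.4159987 , -0.57181098]), 'contact_force': array([ 0.09231066,  0.13770129, -0.162235  ]), 'moment': array([ 0.00786824,  0.01666556, -0.01357119]), 'gripper_width': 0.08827016014688338} 0.0187
```

View pics/side0.png

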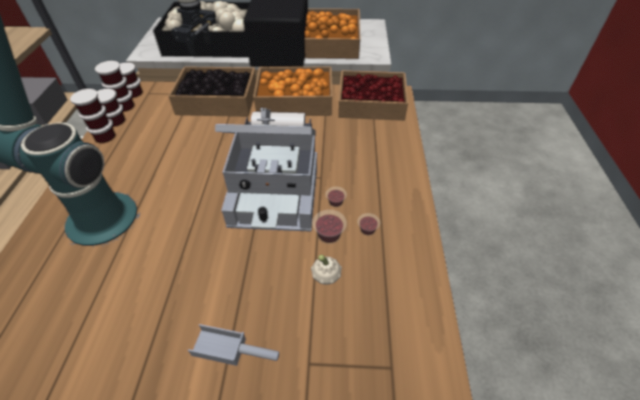

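View pics/top0.png

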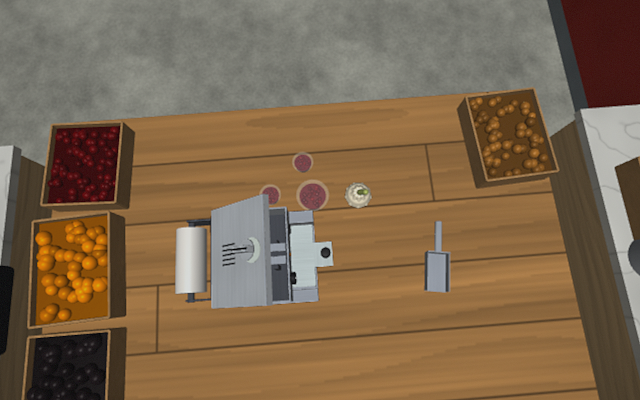

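The side view shows the sealer at (270,175), its front facing the camera, the hood well open (edge about row 128), and the knob at (263,213). The top view shows the hood at (240,250), knob (326,253), big tub (312,196), garlic (357,195) and scoop (437,270). I'll zoom in on the sealer.

```bash
python3 - <<'E'
import cv2,numpy as np
s=cv2.imread("pics/side0.png")[95:245,200:350]; t=cv2.imread("pics/top0.png")[180:330,165:345]
f=lambda a:cv2.resize(a,None,fx=600/a.shape[0]*.73,fy=600/a.shape[0]*.73,interpolation=cv2.INTER_CUBIC)
cv2.imwrite("pics/z0.png",np.hstack([f(s)[:, :360],f(t)[:,:440]])); print(600/150*.73,f(s).shape,f(t).shape)
cv2.imwrite("pics/z0.png",np.hstack([cv2.resize(s,(375,375),interpolation=2),cv2.resize(t,(425,354),interpolation=2)[:375] if 0 else cv2.copyMakeBorder(cv2.resize(t,(425,354),interpolation=2),0,21,0,0,0)]))
E
```

```text
2.92 (438, 438, 3) (438, 526, 3)
```

View pics/z0.png

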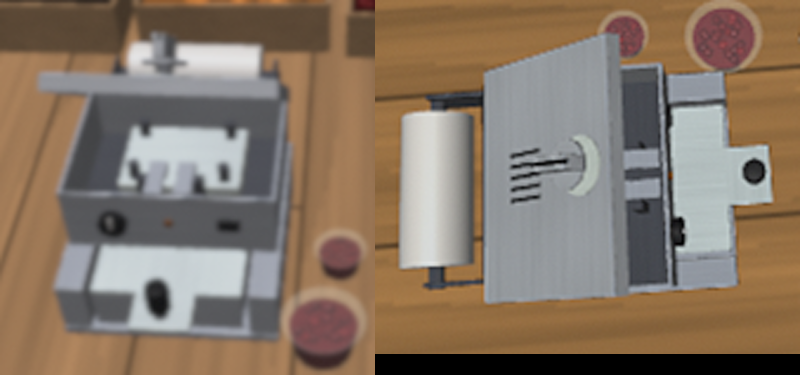

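The zoom shows the knob at (157,293) side / (754,171) top, and the head's front top corners at (58,195), (270,197) side / (668,290), (663,65) top. The hood's front edge corners are at (38,75), (278,85) side / (613,297), (612,37) top. I'll triangulate these.

```bash
cat > h.py <<'E'
from plant import manip
import numpy as np, cv2
from scipy.spatial.transform import Rotation as R
C={n:manip.get_calibration(n) for n in("side","top")}
def ray(n,p):
    M=np.array(C[n]["cam_to_world"]); d=M[:3,:3]@np.linalg.inv(C[n]["mtx"])@[p[0],p[1],1]; return M[:3,3],d/np.linalg.norm(d)
def tri(ps,pt):
    A=[];b=[]
    for n,p in(("side",ps),("top",pt)):
        o,d=ray(n,p); P=np.eye(3)-np.outer(d,d); A.append(P); b.append(P@o)
    A=np.vstack(A);b=np.hstack(b); x=np.linalg.lstsq(A,b,rcond=None)[0]; return x,np.linalg.norm(A@x-b)
def plane(n,p,z):
    o,d=ray(n,p); return o+d*(z-o[2])/d[2]
def proj(n,X):
    M=np.linalg.inv(C[n]["cam_to_world"]); q=C[n]["mtx"]@(M[:3,:3]@X+M[:3,3]); return q[:2]/q[2]
S=lambda x,y:(200+x/2.5,95+y/2.5)
T=lambda x,y:(165+(x-375)/2.361,180+y/2.361)
def rel(target,yaw=None):
    "shift mm along tool axes to world target; turn (tool axes) to point down with tool x at world yaw"
    s=manip.state(); r=R.from_quat(s["tcp_rot"]); out=np.round(r.inv().apply(np.array(target)-s["tool_pos"])*1000,1)
    if yaw is None: return out
    x=np.array([np.cos(yaw),np.sin(yaw),0]); y=np.array([0,0,-1.]); g=R.from_matrix(np.c_[x,y,np.cross(x,y)])
    return out,np.round((r.inv()*g).as_rotvec(),3)
E
python3 - <<'E'
from h import *
for k,a,b in(("knob mid",S(157,297),T(754,171)),("headL",S(58,195),T(668,290)),("headR",S(270,197),T(663,65)),("hoodL",S(38,75),T(613,297)),("hoodR",S(278,85),T(612,37))):
    x,e=tri(a,b); print(k,np.round(x,3),round(e,4))
for p in((485,72),(485,301)): print("hinge",np.round(plane("top",T(*p),.18),3))
print("tub",plane("top",(312,196),.057),"garlic",plane("top",(357,195),.06),"scoop",plane("top",(437,270),.03))
r=R.from_quat(manip.state()["tcp_rot"]).as_matrix(); print(np.round(r,2))
E
```

```text
knob mid [ 0.532 -0.06   0.117] 0.0025
headL [0.407 0.046 0.166] 0.0045
headR [0.653 0.034 0.184] 0.0025
hoodL [0.405 0.085 0.306] 0.0022
hoodR [0.66  0.075 0.306] 0.0063
hinge [0.661 0.236 0.18 ]
hinge [0.408 0.24  0.18 ]
tub [ 0.71109756 -0.03499301  0.057     ] garlic [ 0.70245803 -0.17131215  0.06      ] scoop [ 0.4612976  -0.38881507  0.03      ]
[[ 0.31 -0.   -0.95]
 [ 0.95 -0.    0.31]
 [-0.   -1.    0.  ]]
```

Consistent: hood front edge 0.20 m from the hinge, so about 0.66 rad open; sealer front looks along about -y. I measure the hinge middle near (0.538,0.234), the stud (shut) near (0.532,0.074) and the knob at (0.532,-0.06,0.117). I'll work out the approach, pressing the hood 60 mm to the side of the stud.

```bash
python3 - <<'E'
from h import *
print(rel([.472,.095,.36],-.035))
E
```

```text
(array([-438.1, -121.6, -419.4]), array([ 1.000e-03,  1.291e+00, -2.000e-03]))
```

```bash
python3 -m crank '[[[0,-60,0],[0,0,0]],[[0,-122,0],[0,0,0]],[[-438,-122,-419],[0,1.29,0]],[[-438,-122,-419],[0,1.29,0]],[[-438,-122,-419],[0,1.29,0]],[[-438,-122,-419],[0,1.29,0]],[[-438,-122,-419],[0,1.29,0]],[[-438,-122,-419],[0,1.29,0]],[[-438,-122,-419],[0,1.29,0]],[[-438,-122,-419],[0,1.29,0]]]' 0 30; python3 -m crank '[[[0,0,0],[0,0,0]],[[0,0,0],[0,0,0]]]'; python3 -c "
from h import *
print(rel([.472,.095,.36],-.035),manip.state()['joint_positions'])"
```

```text
time_s: 1.35
tool_pos: [0.426, 0.1893, 0.3604]
tcp_rot: [0.707, -0.012, 0.012, -0.707]
contact_force: [0.8, 0.4, -0.1]
gripper_width: 0.0005
time_s: 1.6
tool_pos: [0.4256, 0.1912, 0.3604]
tcp_rot: [-0.707, 0.013, -0.012, 0.707]
contact_force: [-0.0, 0.4, -0.2]
gripper_width: 0.0005
(array([ 49.8,   0.3, -94.5]), array([-0.   , -0.   , -0.001])) [ 3.68386555e-01 -1.91674358e-01  1.85514784e+00  7.99420428e-04
  1.47879982e+00  4.03606423e-01]
```

```bash
python3 -m crank '[[[50,0,-95],[0,0,0]],[[50,0,-95],[0,0,0]],[[50,30,-95],[0,0,0]],[[50,45,-97],[0,0,0]],[[50,60,-102],[0,0,0]],[[50,75,-108],[0,0,0]],[[50,90,-114],[0,0,0]],[[50,105,-120],[0,0,0]],[[50,120,-126],[0,0,0]],[[50,120,-126],[0,0,0]]]'; python3 -c "
from h import *
cv2.imwrite('pics/a.png',cv2.resize(np.hstack([manip.get_image('side')[95:245,200:350],manip.get_image('top')[180:330,185:345]]),None,fx=2.5,fy=2.5))"
```

```text
time_s: 2.85
tool_pos: [0.4711, 0.0645, 0.2404]
tcp_rot: [-0.707, 0.012, -0.011, 0.707]
contact_force: [-0.8, 0.1, 0.2]
gripper_width: 0.0004
```

View pics/a.png

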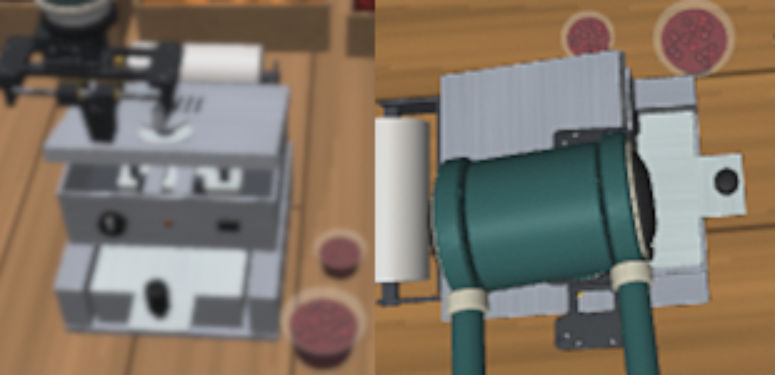

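The hood has come down with the fingertips, with about 0.3 rad left. Gripper and stud look clear of each other. Continuing down.

```bash
python3 -m crank '[[[0,12,-4],[0,0,0]],[[0,24,-7],[0,0,0]],[[0,36,-10],[0,0,0]],[[0,46,-13],[0,0,0]],[[0,52,-14],[0,0,0]],[[0,56,-14],[0,0,0]],[[0,58,-14],[0,0,0]],[[0,58,-14],[0,0,0]]]'
```

```text
time_s: 3.95
tool_pos: [0.4707, 0.0491, 0.1834]
tcp_rot: [0.707, -0.012, 0.012, -0.707]
contact_force: [-3.0, 0.3, 6.8]
gripper_width: 0.0003
```

```bash
python3 -m crank '[[[0,2,0],[0,0,0]],[[0,4,0],[0,0,0]],[[0,4,0],[0,0,0]]]';python3 -m crank '[[[0,-40,0],[0,0,0]],[[0,-80,0],[0,0,0]],[[-80,-110,60],[0,0,0]],[[-80,-110,110],[0,0,0]],[[-80,-110,110],[0,0,0]]]' 88; python3 -c "
from h import *
a,b=manip.get_image('side'),manip.get_image('top')
cv2.imwrite('pics/b_s.png',a);cv2.imwrite('pics/b_t.png',b)
cv2.imwrite('pics/b.png',np.hstack([cv2.resize(a[105:225,210:330],None,fx=3.3,fy=3.3,interpolation=2),cv2.resize(b[190:310,195:315],None,fx=3.3,fy=3.3,interpolation=2)]))"
```

```text
time_s: 4.32
tool_pos: [0.4708, 0.0491, 0.1832]
tcp_rot: [0.707, -0.012, 0.012, -0.707]
contact_force: [-12.3, -0.8, 27.9]
gripper_width: 0.0005
time_s: 4.95
tool_pos: [0.3934, 0.1638, 0.2891]
tcp_rot: [0.707, -0.011, 0.011, -0.707]
contact_force: [1.2, -0.2, -0.2]
gripper_width: 0.0486
```

View pics/b.png

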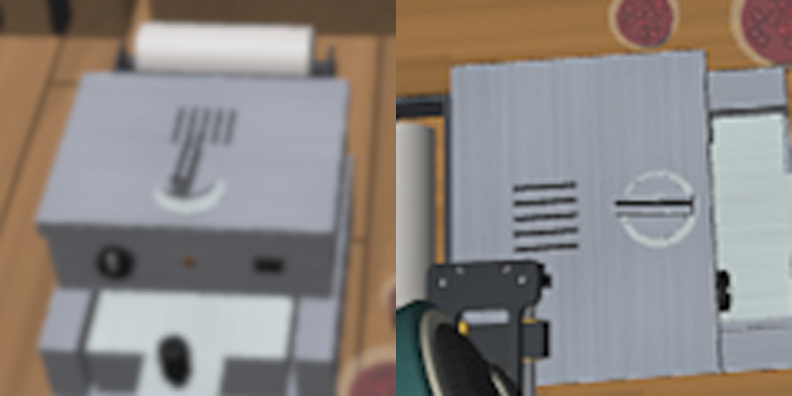

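The hood is flat on the head. The stud's slot runs (617,204)–(693,204) in the top crop, and the wing's middle is at about (188,160) in the side crop. The wing is along the sealer's x as it should be.

```bash
python3 - <<'E'
from h import *
s=lambda x,y:(210+x/3.3,105+y/3.3); t=lambda x,y:(195+(x-396)/3.3,190+y/3.3)
print("stud tri",tri(s(188,160),t(655,204)))
print("stud plane",plane("top",t(617,204),.228),plane("top",t(693,204),.228), plane("side",s(188,160),.228))
print("hood",[np.round(plane("top",t(*p),.183),3) for p in((705,52),(720,373),(452,67))])
print(rel([.532,.074,.25],-.035))
E
```

```text
stud tri (array([0.53523128, 0.07287689, 0.22002032]), np.float64(0.004900657545497575))
stud plane [0.53332116 0.09926546 0.228     ] [0.52873362 0.0420928  0.228     ] [0.5404296 0.0655948 0.228    ]
hood [array([0.656, 0.029, 0.183]), array([0.403, 0.033, 0.183]), array([0.66 , 0.234, 0.183])]
(array([140.8,  38.7, -84.9]), array([0.001, 0.004, 0.   ]))
```

```bash
python3 -m crank '[[[60,0,-40],[0,0,0]],[[120,0,-80],[0,0,0]],[[141,0,-87],[0,0,0]],[[141,20,-87],[0,0,0]],[[141,50,-87],[0,0,0]],[[141,70,-87],[0,0,0]],[[141,82,-87],[0,0,0]],[[141,82,-87],[0,0,0]],[[141,82,-87],[0,0,0]]]' 88; python3 -c "
from h import *
print(rel([.532,.072,.207],-.035))"
```

```text
time_s: 6.18
tool_pos: [0.5333, 0.0707, 0.2078]
tcp_rot: [-0.707, 0.011, -0.013, 0.707]
contact_force: [-1.0, 0.9, -0.4]
gripper_width: 0.088
(array([-1.3,  0.8,  1.2]), array([-0.   ,  0.001,  0.002]))
```

```bash
python3 -m crank '[[[0,0,0],[0,0,0]],[[0,0,0],[0,0,0]],[[0,0,0],[0,0,0]],[[0,0,0],[0,0,0]],[[0,0,0],[0,0,0]],[[0,0,0],[0,0,0]],[[0,0,0],[0,0,0]],[[0,0,0],[0,0,0]]]' 20 15;python3 -m crank '[[[0,0,0],[0,0,0]],[[0,0,0],[0,0,0]],[[0,0,0],[0,0,0]]]' 5 10
```

```text
time_s: 7.18
tool_pos: [0.5327, 0.0706, 0.2067]
tcp_rot: [0.707, -0.012, 0.012, -0.707]
contact_force: [-0.4, 0.5, 0.3]
gripper_width: 0.0198
time_s: 7.55
tool_pos: [0.5337, 0.0705, 0.2068]
tcp_rot: [-0.707, 0.011, -0.013, 0.707]
contact_force: [5.1, -0.0, -3.1]
gripper_width: 0.0138
```

```bash
python3 -m crank '[[[1,4,0],[0,0,0]],[[1,8,0],[0,0,0]],[[1,12,0],[0,0,0]],[[1,15,0],[0,0,0]],[[1,17,0],[0,0,0]],[[1,17,0],[0,0,0]],[[1,17,0],[0,0,0]]]' 5 15
```

```text
time_s: 8.43
tool_pos: [0.5343, 0.0706, 0.194]
tcp_rot: [-0.707, 0.011, -0.013, 0.707]
contact_force: [-5.5, -1.2, 18.8]
gripper_width: 0.0138
```

```bash
python3 -m crank '[[[0,1,0],[0,0,0]],[[0,2,0],[0,0,0]],[[0,2,0],[0,0,0]]]' 5 30
```

```text
time_s: 8.8
tool_pos: [0.5345, 0.0705, 0.1939]
tcp_rot: [-0.707, 0.011, -0.013, 0.707]
contact_force: [-9.6, -2.0, 28.1]
gripper_width: 0.0135
```

Bottomed out (28 N, not moving further). Turning clockwise, starting small.

```bash
python3 -m crank '[[[0,0,0],[0,0.08,0]],[[0,0,0],[0,0.16,0]],[[0,0,0],[0,0.24,0]],[[0,0,0],[0,0.32,0]],[[0,0,0],[0,0.40,0]],[[0,0,0],[0,0.40,0]]]'; python3 -c "
from h import *
s=manip.state();print(s['moment'],R.from_quat(s['tcp_rot']).as_matrix()[:,0],s['contact_force'])"
```

```text
time_s: 9.55
tool_pos: [0.5324, 0.071, 0.1939]
tcp_rot: [-0.69, 0.153, -0.152, 0.691]
contact_force: [-16.5, 0.7, 33.4]
gripper_width: 0.0137
[-0.03081306  2.88359725  0.02166484] [ 0.90717001 -0.4207594  -0.00202328] [-16.47529775   0.74277939  33.36354528]
```

It turns freely (moment ≈0.02 N m about z). I'll ease the sideways force while continuing.

```bash
python3 -m crank '[[[-2,0,-1],[0,0.12,0]],[[-3,0,-1],[0,0.25,0]],[[-3,0,-1],[0,0.38,0]],[[-3,0,-1],[0,0.51,0]],[[-3,0,-1],[0,0.64,0]],[[-3,0,-1],[0,0.77,0]],[[-3,0,-1],[0,0.9,0]],[[-3,0,-1],[0,1.03,0]],[[-3,0,-1],[0,1.16,0]],[[-3,0,-1],[0,1.16,0]]]'; python3 -c "
from h import *
s=manip.state();x=R.from_quat(s['tcp_rot']).as_matrix()[:,0];print(s['moment'],x,np.arctan2(x[1],x[0]))"
```

```text
time_s: 10.8
tool_pos: [0.529, 0.0761, 0.1939]
tcp_rot: [-0.492, 0.509, -0.503, 0.496]
contact_force: [-16.8, 14.7, 31.7]
gripper_width: 0.014
[2.46011792 3.0615273  0.03856662] [-0.02470567 -0.99964892 -0.00957424] -1.595505647430233
```

```bash
python3 -m crank '[[[-2,0,-2],[0,0.05,0]],[[-2,0,-2],[0,0.08,0]],[[-2,0,-2],[0,0.08,0]],[[-2,0,-2],[0,0.08,0]]]'; python3 -c "
from h import *
s=manip.state();x=R.from_quat(s['tcp_rot']).as_matrix()[:,0];print(s['moment'],x,np.arctan2(x[1],x[0]))"
```

```text
time_s: 11.3
tool_pos: [0.5288, 0.0766, 0.1939]
tcp_rot: [-0.472, 0.526, -0.524, 0.476]
contact_force: [-12.3, 9.7, 29.2]
gripper_width: 0.0137
[1.61904102 2.1148636  0.45520756] [-0.10210139 -0.99475141 -0.00670435] -1.6730782520748906
```

Moment up to 0.46 N m at about 1.64 rad of turn: the end stop. Relax, open, lift straight up.

```bash
python3 -m crank '[[[0,-3,0],[0,0,0]],[[0,-6,0],[0,0,0]],[[0,-10,0],[0,0,0]],[[0,-14,0],[0,0,0]],[[0,-14,0],[0,0,0]]]' 5 10;  python3 -m crank '[[[0,0,0],[0,0,0]],[[0,0,0],[0,0,0]],[[0,0,0],[0,0,0]],[[0,0,0],[0,0,0]],[[0,0,0],[0,0,0]],[[0,0,0],[0,0,0]]]' 60; python3 -m crank '[[[0,-40,0],[0,0,0]],[[0,-100,0],[0,0,0]],[[60,-120,-40],[0,0,0]],[[120,-120,-80],[0,0,0]],[[160,-120,-120],[0,0,0]],[[160,-120,-120],[0,0,0]]]' 88; python3 -c "
from h import *
a,b=manip.get_image('side'),manip.get_image('top')
cv2.imwrite('pics/c.png',np.hstack([cv2.resize(a[105:225,210:330],None,fx=3.3,fy=3.3,interpolation=2),cv2.resize(b[190:310,225:345],None,fx=3.3,fy=3.3,interpolation=2)]))"
```

```text
time_s: 11.92
tool_pos: [0.5288, 0.0764, 0.203]
tcp_rot: [-0.472, 0.527, -0.524, 0.475]
contact_force: [1.1, 10.4, 4.5]
gripper_width: 0.0141
time_s: 12.68
tool_pos: [0.5286, 0.0728, 0.2016]
tcp_rot: [-0.474, 0.525, -0.525, 0.473]
contact_force: [-0.4, -0.2, 0.5]
gripper_width: 0.0599
time_s: 13.42
tool_pos: [0.3909, -0.0754, 0.3221]
tcp_rot: [0.473, -0.525, 0.526, -0.473]
contact_force: [0.6, -0.0, -0.8]
gripper_width: 0.0882
```

View pics/c.png

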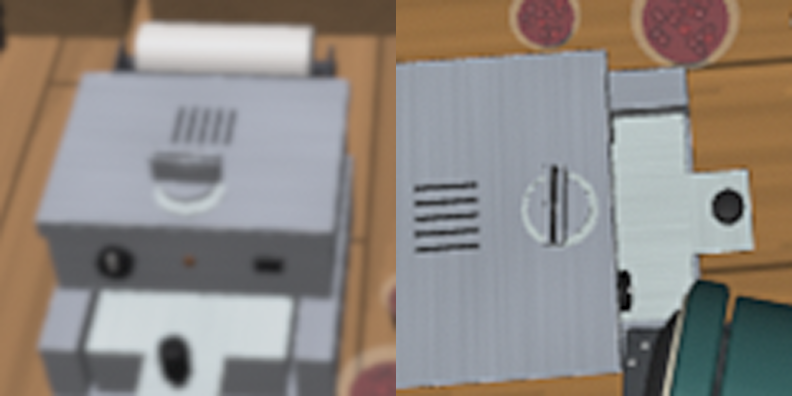

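The wing now lies across (slot vertical at (556,205)), and it rose 9 mm with the fingers, from bottomed to about 0.003, so it is caught. Knob at (728,207) top / (174,361) side.

```bash
python3 - <<'E'
from h import *
k,e=tri((210+174/3.3,105+361/3.3),(225+(728-396)/3.3,190+207/3.3)); print(k,e, plane("top",(225+(728-396)/3.3,190+207/3.3),.134))
print(rel([.531,-.058,.2],-.035))
E
```

```text
[ 0.53191388 -0.0601016   0.11442094] 0.0025870890338822836 [ 0.52817101 -0.06038112  0.134     ]
(array([-31.1, 122.3, 136. ]), array([-1.000e-03, -1.642e+00,  1.000e-03]))
```

```bash
python3 -m crank '[[[-29,0,60],[0,-0.18,0]],[[-29,0,110],[0,-0.36,0]],[[-29,40,135],[0,-0.54,0]],[[-29,80,135],[0,-0.72,0]],[[-29,100,135],[0,-0.90,0]],[[-29,100,135],[0,-1.08,0]],[[-29,100,135],[0,-1.26,0]],[[-29,100,135],[0,-1.44,0]],[[-29,100,135],[0,-1.62,0]],[[-29,100,135],[0,-1.64,0]]]' 88;python3 -m crank '[[[0,0,0],[0,0,0]],[[0,0,0],[0,0,0]]]'; python3 -c "
from h import *
print(rel([.530,-.060,.100],-.035))"
```

```text
time_s: 14.78
tool_pos: [0.5311, -0.0576, 0.221]
tcp_rot: [-0.707, 0.012, -0.012, 0.707]
contact_force: [0.1, -0.3, 1.0]
gripper_width: 0.0883
time_s: 15.02
tool_pos: [0.5303, -0.0586, 0.2215]
tcp_rot: [-0.707, 0.013, -0.012, 0.707]
contact_force: [-0.4, -0.6, -0.4]
gripper_width: 0.0882
(array([ -0.3, 121.5,  -1.5]), array([-0., -0., -0.]))
```

```bash
python3 -m crank '[[[0,40,-1],[0,0,0]],[[0,80,-1],[0,0,0]],[[0,105,-1],[0,0,0]],[[0,121,-1],[0,0,0]],[[0,121,-1],[0,0,0]],[[0,121,-1],[0,0,0]]]' 88; python3 -m crank '[[[0,0,0],[0,0,0]],[[0,0,0],[0,0,0]],[[0,0,0],[0,0,0]],[[0,0,0],[0,0,0]],[[0,0,0],[0,0,0]],[[0,0,0],[0,0,0]],[[0,0,0],[0,0,0]],[[0,0,0],[0,0,0]]]' 20 25
```

```text
time_s: 15.78
tool_pos: [0.5311, -0.0601, 0.1019]
tcp_rot: [0.707, -0.011, 0.013, -0.707]
contact_force: [-0.4, -0.1, 0.8]
gripper_width: 0.088
time_s: 16.77
tool_pos: [0.5328, -0.0601, 0.1009]
tcp_rot: [0.707, -0.01, 0.014, -0.707]
contact_force: [8.3, -0.1, -6.8]
gripper_width: 0.0272
```

Gripped at 27 mm. Pulling.

```bash
python3 -m crank '[[[1,0,-15],[0,0,0]],[[1,0,-32],[0,0,0]],[[1,0,-50],[0,0,0]],[[1,0,-68],[0,0,0]],[[1,0,-86],[0,0,0]],[[1,0,-104],[0,0,0]],[[1,0,-122],[0,0,0]],[[1,0,-136],[0,0,0]],[[1,0,-146],[0,0,0]],[[1,0,-146],[0,0,0]]]'; python3 -m crank '[[[0,0,-3],[0,0,0]],[[0,0,-6],[0,0,0]],[[0,0,-6],[0,0,0]]]'
```

```text
time_s: 18.02
tool_pos: [0.5312, -0.2067, 0.101]
tcp_rot: [0.707, -0.009, 0.016, -0.707]
contact_force: [15.2, 0.5, -12.1]
gripper_width: 0.0275
time_s: 18.4
tool_pos: [0.5311, -0.2069, 0.1009]
tcp_rot: [-0.704, 0.009, -0.016, 0.71]
contact_force: [18.1, 18.7, -6.6]
gripper_width: 0.0272
```

```bash
python3 -m crank '[[[2,0,-2],[0,0,0]],[[3,0,-3],[0,0,0]],[[3,0,-3],[0,0,0]]]'; python3 -m crank '[[[3,0,3],[0,0,0]],[[3,0,3],[0,0,0]],[[3,0,3],[0,0,0]],[[3,0,3],[0,0,0]],[[3,0,3],[0,0,0]],[[3,0,3],[0,0,0]],[[3,0,3],[0,0,0]]]' 88; python3 -m crank '[[[0,-50,0],[0,0,0]],[[0,-110,0],[0,0,0]],[[-60,-150,0],[0,0,0]],[[-120,-150,0],[0,0,0]],[[-130,-150,0],[0,0,0]],[[-130,-150,0],[0,0,0]],[[-130,-150,0],[0,0,0]]]'; python3 -c "
from h import *
a,b=manip.get_image('side'),manip.get_image('top')
cv2.imwrite('pics/d.png',np.hstack([cv2.resize(a[105:265,200:350],None,fx=2.5,fy=2.5,interpolation=2),cv2.resize(b[170:330,220:390],None,fx=2.5,fy=2.5,interpolation=2)]))"
```

```text
time_s: 18.77
tool_pos: [0.5312, -0.2069, 0.1008]
tcp_rot: [-0.702, 0.012, -0.014, 0.712]
contact_force: [8.7, 27.9, 3.2]
gripper_width: 0.0268
time_s: 19.65
tool_pos: [0.5318, -0.2122, 0.1007]
tcp_rot: [0.707, -0.012, 0.012, -0.707]
contact_force: [-0.7, -0.3, 0.2]
gripper_width: 0.088
time_s: 20.52
tool_pos: [0.403, -0.2078, 0.2505]
tcp_rot: [-0.707, 0.012, -0.012, 0.707]
contact_force: [0.3, 0.5, -0.2]
gripper_width: 0.0881
```

View pics/d.png

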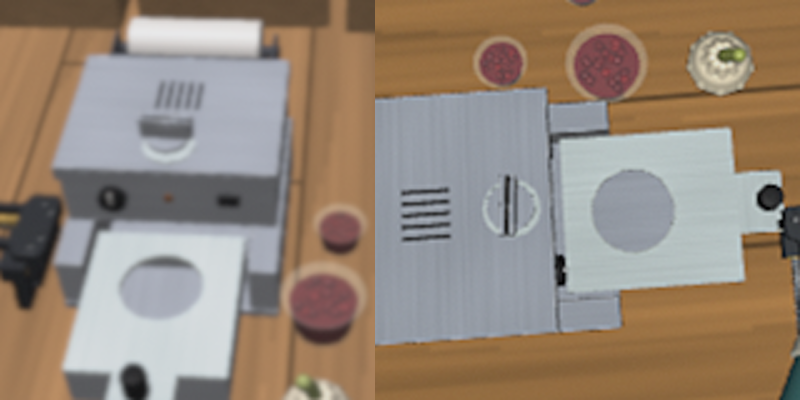

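The tray is out, with knob at (769,197) top / (134,382) side; the stud is across and the hood flat. Tub and garlic are unmoved, and the gripper is clear. I'll check the knob travel, then hand in.

```bash
python3 - <<'E'
from h import *
p=plane("top",(220+394/2.5,170+197/2.5),.134); q=plane("top",(225+332/3.3,190+207/3.3),.134)
print(p,q,np.linalg.norm(p-q),tri((200+134/2.5,105+382/2.5),(220+394/2.5,170+197/2.5)))
b=manip.get_image("top").astype(int);a=cv2.imread("pics/top0.png").astype(int);m=(abs(a-b).max(2)>40)
for n,(x,y) in dict(tub=(312,196),garlic=(357,195),scoop=(437,265)).items(): print(n,m[y-14:y+14,x-14:x+14].sum())
E
```

```text
[ 0.52748286 -0.20331337  0.134     ] [ 0.52817101 -0.06038112  0.134     ] 0.14293391274736922 (array([ 0.53062205, -0.20531843,  0.11756137]), np.float64(0.0022049046368317845))
tub 0
garlic 0
scoop 278
```

The tray hit a hard stop (28 N, no motion). The scoop patch differs, probably because the arm is in view, so I'll look.

```bash
python3 -m crank '[[[-20,-20,30],[0,0,0]],[[-30,-40,90],[0,0,0]],[[-30,-40,150],[0,0,0]],[[-30,-40,200],[0,0,0]],[[-30,-40,200],[0,0,0]],[[-30,-40,200],[0,0,0]]]'; python3 -c "
from h import *
b=manip.get_image('top');a=cv2.imread('pics/top0.png').astype(int);m=(abs(a-b.astype(int)).max(2)>40)
print(m[215:300,415:460].sum()); cv2.imwrite('pics/e.png',b)"
```

```text
time_s: 21.42
tool_pos: [0.3792, -0.0067, 0.2905]
tcp_rot: [0.707, -0.012, 0.011, -0.707]
contact_force: [-0.3, 0.2, -0.2]
gripper_width: 0.0879
0
```

View pics/e.png

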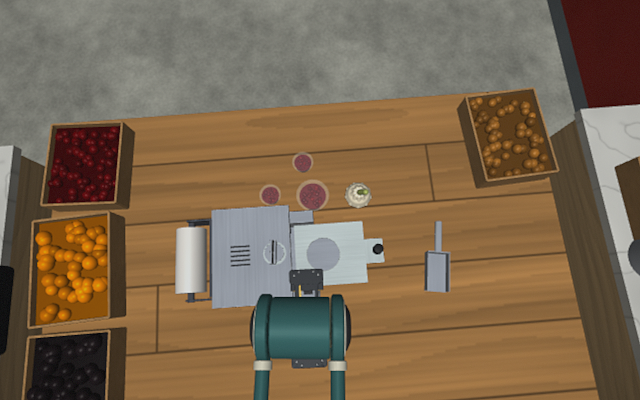

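The scoop at (437,265) is unchanged (0 pixels differ); the earlier difference was the arm in the way. The tray is out with its knob at (377,249), and the gripper is clear at z = 0.29. Handing in.

```bash
python3 -c "
from plant import manip
print(manip.hand_in())"
```

```text
the job is handed in; nothing more can be done
None
```

I shut the hood, turned the stud to its stop and let it spring up, drew the tray out, and handed the job in at about 21 s. The hand-in gives no verdict, so these are my own last checks:

- **Hood:** it lies flat on the head in both views. The fingertips stopped at 183 mm when pressing it shut, which matches the given height.
- **Stud:** pressed to the bottom at 28 N and turned about 1.64 rad until the moment rose at the end stop. It then rose 9 mm with the fingers, which leaves it about 3 mm pressed, so caught. The wing lies across the hood in the pictures.
- **Tray:** the knob stopped hard at up to 28 N with no further motion. The travel readings disagree slightly: the gripper gives 147 mm, two-view triangulation 145 mm, and the top view alone 143 mm, right at the 143 mm limit. The hard stop is my main evidence that it is fully out.
- **Tub, garlic and scoop:** the top picture shows no change from the start. A first scoop check disagreed because the arm was in view; repeated with the arm away, it showed none.
- **Robot:** the gripper ended about 0.29 m above the table, touching nothing.

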